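# Tuck the tray's spring flap beneath its lip

## Task

Close the small-parts tray: with the fingertips, push the sprung flap over from behind and press it down flat, then keep it pressed down and push it by its rib until it is tucked fully home beneath the steel lip, so that it stays shut when you let go. Touch the flap only on its outer metal side; do not pinch or lift it, and do not touch the rubber underneath. Leave the tray's contents and the things round about where they are.

Things in the scene. Friction and masses are not known exactly. Their poses are not given: they have to be found in the camera images.
- tray: open plywood tray fixed to the bench, 150 (x) x 96 (y) x 36 mm high, walls and floor 8 mm. Origin at the centre of its underside, z up. Its -x side, roughly facing the robot, carries the steel lip, its +x side the flap's hinge. Two steel hinge blocks stand on its rim at y = +-44 mm, x = 34 to 78 mm, top at z = 47 mm.
- hinge_line (a point): fixed point on the tray: middle of the hinge pin's line as it lies with flap_slide = 0, at tray x = 66, y = 0, z = 41.5 mm. The pin runs along tray y. Axes as the tray's. The real pin lies flap_slide further towards tray -x.
- flap (a joint): angle of the flap about its pin, rad: 0 = flat, closed over the tray, reaching from the pin to tray -x (stop); 1.57 = upright; 1.9 = stop. It starts standing open (1.0 to 1.6). A spring (0.10 N m/rad towards 1.3 rad) with hinge friction (0.04 N m) holds it there: 1 to 4 N push it over, and let go untucked it springs up to about 0.5 rad.
- flap_slide (a joint): how far the pin and with it the flap has been slid in its slots towards the lip (tray -x), m: 0 to 0.020 (stop = fully home). About 3 N of friction holds it. Below 0.008 the free edge clears the lip as the flap folds down; at 0.020 it is 12 mm beneath the lip. It starts between 0 and 0.003.
- flap_edge (a point): middle of the flap's free edge, half way through the plate. The aluminium plate is 3 mm thick, centred on the pin's axis, 78 mm wide (y); the free edge is 118 mm from the pin. Its outer metal side is on top when closed and faces tray +x, away from the lip, when it stands open. Axes as the tray's when closed.
- rib_foot (a point): moves with the flap: middle of the rib's foot on its hinge side, on the plate's outer face, 64 mm from the pin. The rib is an aluminium bar along y, 50 mm long, 12 mm wide at its feet (64 to 76 mm from the pin), 9 mm high. The face between pin and rib is bare, for the fingertip to press on; push against this side of the rib.
- lip_edge (a point): fixed: middle of the lower inner edge of the steel lip, at tray x = -60, y = 0, z = 48 mm. The lip is 4 mm thick, 60 mm wide (y), over tray x = -79 to -60 mm. A closed flap's top face lies at z = 43 mm, 5 mm below the lip; the tucked flap, let go, springs up against the lip (flap about 0.045 rad). Axes as the tray's.
- flap_liner: black rubber liner, 98 x 68 x 2 mm, on the flap's underside; not to be touched. Origin on the pin.
- rib_back: foot strip of the rib on its hinge side, 3 mm wide, 5 mm high: the side to push. Origin on the pin.
- rib_front: foot strip of the rib on its lip side, 3 mm wide, 5 mm high. Origin on the pin.
- hex_keys: folded hex key set, 22 x 85 x 19 mm, lying loose lengthwise in the tray on its +y side; leave it. Origin at the centre of its underside.
- shim_a: flat plywood shim, 28 x 85 x 12 mm, lying loose lengthwise in the tray on its -y side; leave it. Origin at the centre of its underside.
- tape_measure: tape measure, 39 x 78 x 66 mm, standing loose beside the tray; leave it. Origin at the centre of its underside.
- sanding_block: cork sanding block, 67 x 114 x 30 mm, lying loose beside the tray; leave it. Origin at the centre of its underside.
- plug_disc: plywood disc, 41 mm across, 15 mm high, lying loose beside the tray; leave it. Origin at the centre of its underside.

How it is judged:
At the end, for the whole second after the job is handed in: The flap is shut (under 0.08 rad), slid home by over 14 mm of its 20 mm, its free edge over 5 mm in beneath the lip and below its underside, at rest; the hex keys, shim, tape measure, sanding block and disc are within 20 mm of their starts (value of joint flap below 0.08 rad and value of joint flap_slide above 0.014 m and x of flap_edge in the frame of lip_edge below -0.005 m and z of flap_edge in the frame of lip_edge below 0 m and velocity of joint flap between -0.05 and 0.05 rad/s and distance of each of hex_keys, shim_a, tape_measure, sanding_block, plug_disc from where it was at the start of the episode below 0.02 m); the robot touches nothing.
It fails at once if the rubber liner on the flap's underside is touched by the fingers (the flap is pinched or lifted from below) (contact force between the fingers and flap_liner above 0.5 N).
It fails at once if the rib is pinched: both of its feet are pressed by the fingers at once (contact force between the fingers and rib_back above 0.7 N and contact force between the fingers and rib_front above 0.7 N).
It fails at once if the hex key set or the shim in the tray is moved more than 20 mm or lifted (distance of any of hex_keys, shim_a from where it was at the start of the episode above 0.02 m).
It fails at once if the tape measure, sanding block or plywood disc is moved more than 20 mm or lifted (distance of any of tape_measure, sanding_block, plug_disc from where it was at the start of the episode above 0.02 m).
It also fails if it takes over 35 s, if anything falls off the work surface, if the arm or the gripper's body presses on something with over 40 N, if the wrist force passes 120 N, or if a joint passes its speed limit or range.

## Robot

A 6-joint arm with a two-finger parallel gripper is mounted at the origin on a cart in front of the work surface, level with it; the furniture and walls round the work are solid. World frame = base frame: x ahead of the robot, y to its left, z up, the work surface at z = 0. Lengths are in m, angles in rad, forces in N, time in s.
With the tool pointing down it reaches from about 0.3 to 0.775 m from the base axis. Payload 14.6 kg.
Tool frame: the origin (TCP) lies on the centre line of the jaws, within the pads' length; the fingertips stand ctrl.tcp_to_tips ahead of it and the grasp point (between the pads) lies 2 mm behind it (ctrl.tcp_to_tips is the distance from the TCP to the fingertips, in m); z points along the fingers, y is the line along which they close (so a half turn about z gives the same grasp; the last joint's range is limited). The gripper opens to 94 mm and grips with 3 to 60 N. Pads are 16 mm wide; open, the fingers measure 119 mm over their backs; the gripper's body (75 mm by 177 mm) begins 78 mm behind the grasp point.
Start: joints at [0.709, 0.3, 1.521, -0, 1.321, -0.067], TCP at [0.393, 0.385, 0.222] pointing down, gripper open.
Joint ranges: [-3.03, 3.03], [-0.79, 2.21], [0.23, 2.52], [-1.04, 4.18], [0, 3.07], [-2.55, 2.55]. Speed limits (rad/s): [2.22, 2.22, 2.57, 3.14, 3.14, 3.14].

## Interface

Orientations are given as [roll, pitch, yaw] about the fixed x, y, z axes, in that order (R = Rz(yaw) Ry(pitch) Rx(roll)).
In Python, from station import telemetry, viewer, hand_in, ctrl gives the robot as it stands.
- The arm moves only by the tool step_arm, never from a script. Its argument "plan" is a list of rows, each an object of numbers: "dx", "dy", "dz": the shift along the tool's x, y, z scaled (see below); "rx", "ry", "rz": the turn, a rotation vector about the tool's x, y, z scaled (see below); "claw": the closure, from 0 (fully open) to 1 (shut). In form: [{"dx": .., "dy": .., "dz": .., "rx": .., "ry": .., "rz": .., "claw": ..}, ...]. A call has 1 to 10 rows; each row shifts and turns the commanded pose from where the row before left it, along the tool's axes as they then stand; what a row does not reach is not made up. The controller multiplies each number of a shift by 0.1 m and each number of a turn by 90 degrees. A row lasts 1/10 s, in which the tool goes at most 50 mm and 8.59 degrees, less where a joint would pass 70% of its speed; a pose out of reach is approached as far as the arm can. A call with a number of a shift or a turn outside -1 to 1 is refused whole. A call with a gripper value outside its range is refused whole. The fingers move at their own pace and stop on an object; "grip_force" is the grip in N (left out, the last holds). Time passes only in rows, so rows that do not move let the fingers close. It gives the time, the measured TCP pose, the force, the opening and the grip force at its end, in the units of the state.
- telemetry.get_obs(): the state, without advancing time (a new reading comes with each control period).
- viewer.camera(name): name is "side" or "top" or "wrist"; returns a dict with "img" (420x560x3 uint8, red, green, blue), "z_map" (420x560 float32, m along the optical axis (not along the pixel's ray), 0 where there is no reading), "fx", "fy", "cx", "cy" (pixels), "dist" ([k1, k2, p1, p2, k3] as OpenCV has them; the pictures are not rectified), "R" (3x3) and "t" (3): a world point X has camera coordinates R X + t; the wrist camera has in their place "tool_from_camera" (4x4, takes a point from camera to tool coordinates, whose origin is the TCP and whose axes are the flange's). Camera axes: x right, y down, z forward; pixel columns grow to the right and rows downward; lengths in m; the calibration is good to about 2 mm. A picture is of the moment at which its call begins: read the wrist's pose just before it.
- hand_in(): hands the job in; it is judged then, once.
Trained networks look in a picture, given as the dict that the camera call returned (one of the last four; its "shot" number tells which), for a name from the list of things; names that differ only in an ending like _2 or _b are one class to them, and where a whole thing is asked for, a point or a joint stands for the part that bears it (a point fixed in the world has none). Each returns a list of dicts, best first, with "score" (0 to 1); they miss things now and then, are a little off and sometimes report something else, mostly with a low value. They report only what shows in the picture. A call takes as long as a camera call.
- viewer.recognise(target, picture): "rect" ([left, top, right, bottom] in pixels, round what is visible of it).
The state is a dict: "time_s": time; "qpos": joint angles; "joint_vel": joint speeds; "tau": joint torques, N m; "ee_pos": TCP position; "eef_rot": TCP orientation; "force": force on the tool from outside, world axes, zero at the start; "moment": the same for the moment, N m; "grip_width": finger opening in m; "grip_force": force on a finger pad.
Only numpy, scipy, OpenCV 4.12 (cv2) and the standard library are available. Lean on these libraries where they do the work, as an engineer would, in place of code of your own. Each camera call takes 0.05 s, during which the arm holds its last target. There are 200 camera calls.

## Working session

There is one attempt and no reset: what is moved stays moved. The work goes in short steps, Python scripts to look and compute and a tool call to move; the robot and the scene stay as the last step left them, time stands still between calls to the robot, and variables do not carry over. Pictures are saved under pics/ and viewed, at most 10 in all, crops included, and the job is handed in when it is done.

Besides the shell and the picture viewer there is one more tool, called after ">>>" as a command line: name --argument value ..., lists and objects as JSON in quotes. step_arm: Moves the arm, as the interface text tells. Shifts and turns lie within -1 to 1; 1 stands for 0.1 m of shift or 90 degrees of turn. Its arguments: {"type":"object","properties":{"plan":{"type":"array"},"grip_force":{"type":"number"}},"required":["plan"]}

```bash
mkdir -p pics
cat > h.py <<'E'
import numpy as np, cv2
from station import telemetry, viewer, hand_in, ctrl
from scipy.spatial.transform import Rotation as Ro
def cloud(p):
    h,w=p["z_map"].shape
    u,v=np.meshgrid(np.arange(w),np.arange(h))
    K=np.array([[p["fx"],0,p["cx"]],[0,p["fy"],p["cy"]],[0,0,1.]])
    n=cv2.undistortPoints(np.stack([u,v],-1).reshape(-1,1,2).astype(float),K,np.array(p["dist"],float)).reshape(h,w,2)
    z=p["z_map"].astype(float)
    X=np.stack([n[...,0]*z,n[...,1]*z,z],-1)
    X=(X-p["t"])@np.array(p["R"])
    X[z==0]=np.nan
    return X
E
python3 - <<'E'
from h import *
o=telemetry.get_obs(); print(o["ee_pos"],o["eef_rot"],ctrl.tcp_to_tips,o["time_s"],o["force"])
ims=[]
for c in("side","top"):
    p=viewer.camera(c); X=cloud(p); np.savez("c_%s.npz"%c,X=X,img=p["img"],**{k:np.array(p[k]) for k in("fx","fy","cx","cy","dist","R","t")})
    print(c,"cam at",-np.array(p["R"]).T@p["t"])
    for n in("tray","flap","rib_foot","hex_keys","tape_measure","sanding_block","plug_disc"):
        for r in viewer.recognise(n,p)[:1]:
            l,t,rr,b=map(int,r["rect"]); x=X[t:b,l:rr].reshape(-1,3)
            print(n,r["score"],[l,t,rr,b],np.nanmedian(x,0).round(3),np.nanpercentile(x,2,0).round(3),np.nanpercentile(x,98,0).round(3))
    cv2.imwrite("pics/%s0.png"%c,p["img"][...,::-1])
E
```

```text
[0.39237591 0.3850798  0.22189166] [-3.14044304e+00 -7.96982971e-05  2.34677208e+00] 0.017 0.0 [ 0.18714992 -0.07474059 -0.28929207]
side cam at [ 1.48726903 -0.53785288  0.75426525]
tray 0.63 [213, 203, 266, 273] [ 0.548 -0.106  0.035] [ 0.263 -0.168 -0.018] [0.604 0.056 0.141]
flap 0.64 [218, 206, 256, 254] [ 0.549 -0.112  0.086] [ 0.268 -0.151 -0.01 ] [0.584 0.01  0.143]
rib_foot 0.91 [219, 207, 255, 261] [ 0.553 -0.115  0.081] [ 0.335 -0.157 -0.001] [ 0.591 -0.043  0.142]
tape_measure 0.63 [367, 206, 371, 225] [0.569 0.272 0.03 ] [ 0.485  0.265 -0.001] [0.581 0.338 0.054]
sanding_block 0.75 [328, 183, 370, 208] [0.437 0.311 0.018] [-0.818  0.247 -0.734] [0.476 1.157 0.034]
plug_disc 0.76 [165, 255, 182, 266] [ 0.482 -0.261  0.015] [ 0.457 -0.278  0.   ] [ 0.494 -0.237  0.019]
top cam at [0.35286026 0.02987897 1.03972075]
tray 0.62 [304, 178, 365, 253] [ 0.52  -0.09   0.008] [ 0.435 -0.166 -0.004] [ 0.615 -0.023  0.136]
flap 0.76 [329, 182, 362, 208] [ 0.553 -0.113  0.063] [ 0.523 -0.16  -0.003] [ 0.606 -0.075  0.144]
rib_foot 0.98 [328, 183, 362, 208] [ 0.552 -0.112  0.065] [ 0.523 -0.159 -0.002] [ 0.603 -0.074  0.144]
hex_keys 0.72 [318, 234, 347, 246] [ 0.458 -0.083  0.049] [ 0.444 -0.121  0.   ] [ 0.475 -0.052  0.054]
tape_measure 0.61 [151, 188, 189, 210] [0.563 0.299 0.046] [ 0.54   0.267 -0.004] [0.6   0.36  0.066]
sanding_block 0.65 [147, 245, 196, 273] [0.422 0.299 0.029] [ 0.391  0.247 -0.002] [0.454 0.355 0.033]
plug_disc 0.81 [392, 226, 412, 248] [ 0.466 -0.255  0.011] [ 0.441 -0.28  -0.005] [ 0.491 -0.234  0.018]
```

Run:
```python
import cv2,numpy as np
a=cv2.imread("pics/top0.png")[160:270,280:420]; b=cv2.imread("pics/side0.png")[180:290,150:290]
cv2.imwrite("pics/crop.png",cv2.resize(np.vstack([a,b])if 0 else np.hstack([a,b]),None,fx=2.8,fy=2.8,interpolation=cv2.INTER_CUBIC))
# tray pose from top heights
d=np.load("c_top.npz");X=d["X"].reshape(-1,3)
m=(X[:,0]>.4)&(X[:,0]<.66)&(X[:,1]>-.21)&(X[:,1]<.02)
for lo,hi in((.03,.04),(.044,.056),(.06,.15)):
    s=X[m&(X[:,2]>lo)&(X[:,2]<hi)]; r=cv2.minAreaRect((s[:,:2]*1000).astype(np.float32)); print(lo,len(s),r, s.mean(0))
    if lo==.044:
        for q in s[:]: print(q.round(3),end=" ")
    if lo==.06:
        c=s.mean(0);u,S,v=np.linalg.svd(s-c);print("plane",v[2],S)
d=np.load("c_side.npz");X=d["X"].reshape(-1,3)
m=(X[:,0]>.5)&(X[:,0]<.61)&(X[:,1]>-.18)&(X[:,1]<-.02)&(X[:,2]>.065)
s=X[m];c=np.median(s,0);u,S,v=np.linalg.svd(s-c);print("side flap",len(s),c,v,S,s.min(0),s.max(0))
```

```text
0.03 450 ((519.4500732421875, -100.98516845703125), (96.37434387207031, 154.5797119140625), 72.86408233642578) [ 0.5132497  -0.09791303  0.035252  ]
0.044 369 ((520.6776123046875, -101.18550872802734), (95.03665161132812, 157.1015625), 72.77385711669922) [ 0.50569324 -0.09388234  0.04989998]
[ 0.608 -0.079  0.046] [ 0.608 -0.081  0.046] [ 0.608 -0.083  0.047] [ 0.606 -0.079  0.045] [ 0.606 -0.081  0.046] [ 0.606 -0.084  0.045] [ 0.603 -0.078  0.047] [ 0.603 -0.081  0.046] [ 0.602 -0.083  0.049] [ 0.6   -0.078  0.049] [ 0.6   -0.081  0.049] [ 0.6   -0.083  0.047] [ 0.598 -0.076  0.046] [ 0.598 -0.078  0.046] [ 0.598 -0.081  0.048] [ 0.596 -0.076  0.046] [ 0.596 -0.078  0.045] [ 0.595 -0.08   0.048] [ 0.593 -0.076  0.047] [ 0.593 -0.078  0.048] [ 0.594 -0.081  0.045] [ 0.594 -0.09   0.044] [ 0.59  -0.073  0.048] [ 0.591 -0.076  0.045] [ 0.591 -0.078  0.047] [ 0.591 -0.08   0.046] [ 0.589 -0.082  0.053] [ 0.59  -0.085  0.05 ] [ 0.591 -0.088  0.046] [ 0.59  -0.09   0.048] [ 0.591 -0.093  0.045] [ 0.591 -0.095  0.046] [ 0.591 -0.102  0.045] [ 0.588 -0.073  0.048] [ 0.589 -0.076  0.044] [ 
[... 7489 characters left out ...]
0.05 ] [ 0.442 -0.102  0.05 ] [ 0.441 -0.104  0.054] [ 0.442 -0.107  0.052] [ 0.44  -0.098  0.049] [ 0.439 -0.1    0.052] [ 0.439 -0.102  0.053] [ 0.439 -0.104  0.056] [ 0.439 -0.107  0.05 ] 0.06 457 ((549.5040283203125, -110.13703155517578), (77.8483657836914, 50.134071350097656), 72.33746337890625) [ 0.54673429 -0.10895837  0.11171283]
plane [ 0.82461377 -0.25288258  0.50602622] [0.59948385 0.48147667 0.04887089]
side flap 1239 [ 0.54995891 -0.11120275  0.10742691] [[ 0.46327917 -0.17984096 -0.8677728 ]
 [ 0.30792244  0.95085047 -0.03266732]
 [ 0.8309971  -0.25207263  0.49588628]] [0.94585526 0.7714497  0.11804214] [ 0.51436449 -0.15338343  0.06501154] [ 0.58017411 -0.0685861   0.14753784]
```

View pics/crop.png

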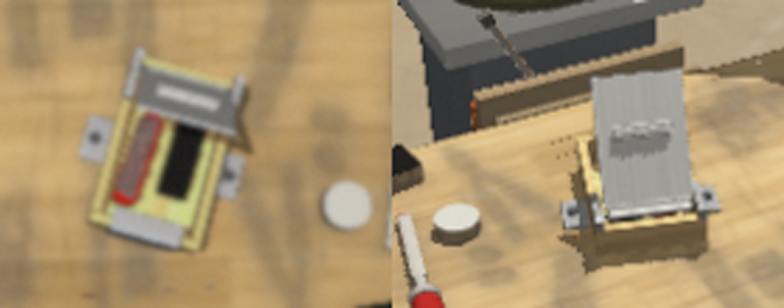

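The top view shows the tray yawed about -17°, with the lip near crop pixel (145,228) and the flap standing at about 1.05 rad near (185,95). The plane fits and the lip position agree with this: tray centre (0.520, -0.101), yaw -17.2°.

>>> step_arm --plan '[{"rz":-0.079,"claw":1},{"rz":-0.079,"claw":1},{"rz":-0.079,"claw":1},{"rz":-0.079,"claw":1},{"dx":-0.288,"dy":-0.356,"claw":1},{"dx":-0.288,"dy":-0.356,"claw":1},{"dx":-0.288,"dy":-0.356,"claw":1},{"dx":-0.288,"dy":-0.356,"claw":1},{"dx":-0.288,"dy":-0.356,"claw":1},{"dx":-0.288,"dy":-0.356,"claw":1}]' --grip_force 10

```text
$.plan[0]: bad value
```

>>> step_arm --plan '[{"dx":-0.288,"dy":-0.356,"claw":1},{"dx":-0.288,"dy":-0.356,"claw":1},{"dx":-0.288,"dy":-0.356,"claw":1},{"dx":-0.288,"dy":-0.356,"claw":1},{"dx":-0.288,"dy":-0.356,"claw":1},{"dx":-0.288,"dy":-0.356,"claw":1},{"claw":1}]'

```text
$.plan[0]: bad value
```

```bash
cat > loc.py <<'E'
from h import *
C=np.array([.520,-.101,0]);R=Ro.from_euler("z",-17.2,degrees=True).as_matrix()
o=telemetry.get_obs();T=Ro.from_euler("xyz",o["eef_rot"]).as_matrix()
tip=np.array(o["ee_pos"])+T[:,2]*ctrl.tcp_to_tips
print("t",o["time_s"],"tip local mm",((tip-C)@R*1000).round(1),"tool x,z local",(R.T@T[:,0]).round(3),(R.T@T[:,2]).round(3),"F local",(np.array(o["force"])@R).round(2),"w",o["grip_width"],"q",np.round(o["qpos"],2))
E
python3 loc.py
```

```text
t 0.8 tip local mm [-265.5  426.8  205.5] tool x,z local [-0.88   0.475 -0.   ] [ 0.  0. -1.] F local [ 0.15  0.51 -0.21] w 0.09400246506078883 q [ 0.71  0.3   1.52 -0.    1.32 -0.07]
```

>>> step_arm --plan '[{"dx":0,"dy":0,"dz":0,"rx":0,"ry":0,"rz":-0.079,"claw":1},{"dx":0,"dy":0,"dz":0,"rx":0,"ry":0,"rz":-0.079,"claw":1},{"dx":0,"dy":0,"dz":0,"rx":0,"ry":0,"rz":-0.079,"claw":1},{"dx":0,"dy":0,"dz":0,"rx":0,"ry":0,"rz":-0.079,"claw":1},{"dx":-0.288,"dy":-0.356,"dz":0,"rx":0,"ry":0,"rz":0,"claw":1},{"dx":-0.288,"dy":-0.356,"dz":0,"rx":0,"ry":0,"rz":0,"claw":1},{"dx":-0.288,"dy":-0.356,"dz":0,"rx":0,"ry":0,"rz":0,"claw":1},{"dx":-0.288,"dy":-0.356,"dz":0,"rx":0,"ry":0,"rz":0,"claw":1},{"dx":-0.288,"dy":-0.356,"dz":0,"rx":0,"ry":0,"rz":0,"claw":1},{"dx":-0.288,"dy":-0.356,"dz":0,"rx":0,"ry":0,"rz":0,"claw":1}]' --grip_force 10

```text
time_s: 1.8
ee_pos: [0.4953, 0.1285, 0.2227]
eef_rot: [3.141, 0.0, 2.843]
force: [0.4, -0.4, 0.3]
grip_width: 0.0175
grip_force: 0.0
```

>>> step_arm --plan '[{"dx":-0.288,"dy":-0.356,"dz":0,"rx":0,"ry":0,"rz":0,"claw":1},{"dx":-0.288,"dy":-0.356,"dz":0,"rx":0,"ry":0,"rz":0,"claw":1},{"dx":-0.288,"dy":-0.356,"dz":0,"rx":0,"ry":0,"rz":0,"claw":1},{"dx":-0.288,"dy":-0.356,"dz":0,"rx":0,"ry":0,"rz":0,"claw":1},{"dx":-0.288,"dy":-0.356,"dz":0,"rx":0,"ry":0,"rz":0,"claw":1},{"dx":-0.288,"dy":-0.356,"dz":0,"rx":0,"ry":0,"rz":0,"claw":1},{"dx":0,"dy":0,"dz":0,"rx":0,"ry":0,"rz":0,"claw":1}]'

```text
time_s: 2.5
ee_pos: [0.5979, -0.1292, 0.2216]
eef_rot: [-3.141, -0.0, 2.839]
force: [0.3, -0.1, -0.8]
grip_width: 0.0004
grip_force: 0.0
```

```bash
python3 loc.py
```

```text
t 2.5 tip local mm [ 82.7  -3.9 204.6] tool x,z local [-1.     0.003  0.   ] [-0.    -0.001 -1.   ] F local [ 0.3  -0.04 -0.84] w 0.0004187332955702858 q [-0.27  0.44  1.33 -0.    1.37 -1.54]
```

>>> step_arm --plan '[{"dx":0.05,"dy":0.01,"dz":0.287,"rx":0,"ry":0,"rz":0,"claw":1},{"dx":0.05,"dy":0.01,"dz":0.287,"rx":0,"ry":0,"rz":0,"claw":1},{"dx":0.05,"dy":0.01,"dz":0.287,"rx":0,"ry":0,"rz":0,"claw":1},{"dx":0.05,"dy":0.01,"dz":0.287,"rx":0,"ry":0,"rz":0,"claw":1},{"dx":0,"dy":0,"dz":0,"rx":0,"ry":0,"rz":0,"claw":1}]'

```text
time_s: 3.0
ee_pos: [0.5773, -0.1139, 0.1043]
eef_rot: [-3.141, -0.006, 2.844]
force: [-0.6, -0.4, 0.5]
grip_width: 0.0004
grip_force: 0.0
```

```bash
python3 loc.py
python3 - <<'E'
from h import *
p=viewer.camera("side")
cv2.imwrite("pics/s1.png",cv2.resize(p["img"][150:290,170:310,::-1],None,fx=4,fy=4,interpolation=cv2.INTER_CUBIC))
E
```

```text
t 3.0 tip local mm [58.4  4.6 87.3] tool x,z local [-1.    -0.002  0.006] [-0.006 -0.    -1.   ] F local [-0.47 -0.6   0.5 ] w 0.00041810021941285575 q [-0.26  0.51  1.52  0.    1.12 -1.53]
```

View pics/s1.png

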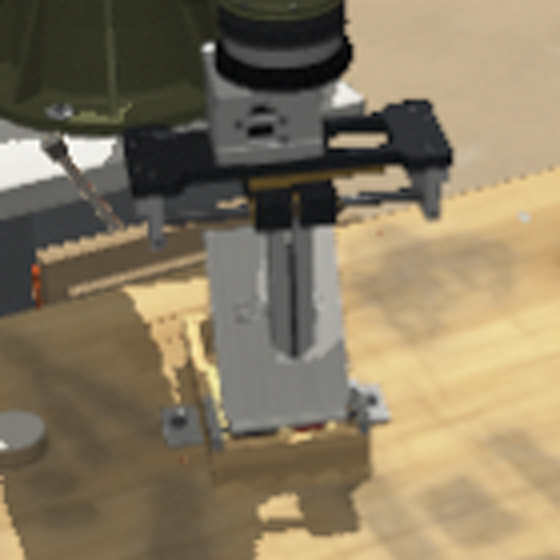

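The closed fingers (tips near pixel (295,355)) are behind the flap, over its bare face and near the middle of its width. Next I fold it over in an arc.

>>> step_arm --plan '[{"dx":0.028,"dy":-0.02,"dz":0.043,"rx":0,"ry":0,"rz":0,"claw":1},{"dx":0.028,"dy":-0.02,"dz":0.043,"rx":0,"ry":0,"rz":0,"claw":1},{"dx":0.037,"dy":0,"dz":0.012,"rx":0,"ry":0,"rz":0,"claw":1},{"dx":0.037,"dy":0,"dz":0.012,"rx":0,"ry":0,"rz":0,"claw":1},{"dx":0.036,"dy":0,"dz":0.02,"rx":0,"ry":0,"rz":0,"claw":1},{"dx":0.035,"dy":0,"dz":0.02,"rx":0,"ry":0,"rz":0,"claw":1},{"dx":0.033,"dy":0,"dz":0.027,"rx":0,"ry":0,"rz":0,"claw":1},{"dx":0.033,"dy":0,"dz":0.027,"rx":0,"ry":0,"rz":0,"claw":1},{"dx":0,"dy":0,"dz":0,"rx":0,"ry":0,"rz":0,"claw":1}]'

```text
time_s: 3.95
ee_pos: [0.5521, -0.1108, 0.0868]
eef_rot: [-3.142, -0.001, 2.843]
force: [0.2, -0.7, -0.0]
grip_width: 0.0005
grip_force: 0.2
```

```bash
python3 loc.py
python3 - <<'E'
from h import *
p=viewer.camera("side");X=cloud(p).reshape(-1,3)
C=np.array([.520,-.101,0]);R=Ro.from_euler("z",-17.2,degrees=True).as_matrix()
L=(X-C)@R*1000
m=(L[:,0]>-70)&(L[:,0]<60)&(abs(L[:,1])<37)&(abs(L[:,1])>27)&(L[:,2]>42)&(L[:,2]<150)
s=L[m];print(len(s));k=np.polyfit(s[:,0],s[:,2],1);print("slope rad",-np.arctan(k[0]),k,s.min(0),s.max(0))
E
```

```text
t 3.95 tip local mm [33.5  0.2 69.8] tool x,z local [-1.    -0.002  0.001] [-0.001 -0.    -1.   ] F local [ 0.4  -0.65 -0.02] w 0.000459077050938215 q [-0.26  0.48  1.62 -0.    1.05 -1.54]
342
slope rad 0.5675745604473115 [-0.63755195 85.22901799] [-35.57677578 -36.94213133  43.6592147 ] [ 59.96266141  36.9962217  107.89603275]
```

>>> step_arm --plan '[{"dx":0.033,"dy":0,"dz":0.05,"rx":0,"ry":0,"rz":0,"claw":1},{"dx":0.032,"dy":0,"dz":0.05,"rx":0,"ry":0,"rz":0,"claw":1},{"dx":0.018,"dy":0,"dz":0.04,"rx":0,"ry":0,"rz":0,"claw":1},{"dx":0.017,"dy":0,"dz":0.04,"rx":0,"ry":0,"rz":0,"claw":1},{"dx":0.005,"dy":0,"dz":0.03,"rx":0,"ry":0,"rz":0,"claw":1},{"dx":0.005,"dy":0,"dz":0.022,"rx":0,"ry":0,"rz":0,"claw":1},{"dx":0,"dy":0,"dz":0.01,"rx":0,"ry":0,"rz":0,"claw":1},{"dx":0,"dy":0,"dz":0,"rx":0,"ry":0,"rz":0,"claw":1}]'

```text
time_s: 4.8
ee_pos: [0.5421, -0.1077, 0.0629]
eef_rot: [3.142, -0.0, 2.843]
force: [1.3, -0.4, 0.6]
grip_width: 0.0005
grip_force: 0.5
```

```bash
python3 loc.py
cat > sl.py <<'E'
from h import *
p=viewer.camera("side");X=cloud(p).reshape(-1,3)
C=np.array([.520,-.101,0]);R=Ro.from_euler("z",-17.2,degrees=True).as_matrix()
L=(X-C)@R*1000
m=(L[:,0]>-57)&(L[:,0]<60)&(abs(L[:,1])<36)&(abs(L[:,1])>28)&(L[:,2]>36)&(L[:,2]<90)
s=L[m];k=np.polyfit(s[:,0],s[:,2],1);print("slope rad",-np.arctan(k[0]),k,s.min(0),s.max(0))
m=(abs(L[:,1])<25)&(L[:,2]>48)&(L[:,2]<57)&(L[:,0]>-50)&(L[:,0]<4)
print("rib x",np.percentile(L[m][:,0],[5,50,95]) if m.sum() else 0,m.sum())
cv2.imwrite("pics/s2_%d.png"%int(telemetry.get_obs()["time_s"]*100),cv2.resize(p["img"][180:290,180:320,::-1],None,fx=5,fy=5,interpolation=cv2.INTER_CUBIC))
E
python3 sl.py; python3 loc.py; ls pics
```

```text
t 4.8 tip local mm [23.1  0.1 45.9] tool x,z local [-1.    -0.002  0.   ] [-0.  0. -1.] F local [1.4  0.03 0.62] w 0.000529284174634799 q [-0.26  0.49  1.66  0.    0.99 -1.53]
slope rad 0.05004753658294756 [-0.05008936 46.97874902] [-53.07891043 -35.9845246   41.76625463] [58.83531353 35.97197583 52.496493  ]
rib x [-47.00082111 -23.68211841   1.17519608] 84
t 4.85 tip local mm [23.   0.1 46. ] tool x,z local [-1.    -0.002  0.   ] [-0.  0. -1.] F local [ 0.58 -0.02 -0.01] w 0.0004220147316796208 q [-0.26  0.49  1.66  0.    0.99 -1.53]
crop.png
s1.png
s2_484.png
side0.png
top0.png
```

>>> step_arm --plan '[{"dx":0,"dy":0,"dz":0.015,"rx":0,"ry":0,"rz":0,"claw":1},{"dx":0,"dy":0,"dz":0.015,"rx":0,"ry":0,"rz":0,"claw":1},{"dx":0,"dy":0,"dz":0,"rx":0,"ry":0,"rz":0,"claw":1}]'

```text
time_s: 5.15
ee_pos: [0.542, -0.1077, 0.06]
eef_rot: [-3.142, -0.0, 2.843]
force: [-1.8, 0.2, 3.7]
grip_width: 0.0005
grip_force: 2.0
```

```bash
python3 loc.py; python3 sl.py; cp pics/s2_5*.png pics/v2.png
```

```text
t 5.15 tip local mm [23.   0.1 43. ] tool x,z local [-1.    -0.002  0.   ] [-0. -0. -1.] F local [-1.79 -0.34  3.72] w 0.0004988201727296343 q [-0.26  0.49  1.66  0.    0.99 -1.53]
slope rad -0.004532812846256692 [4.53284389e-03 4.34662109e+01] [-54.04358728 -35.99188297  40.01278588] [59.97774288 35.8994608  47.87566286]
rib x [-7.77932372 -3.14662995  1.79841145] 22
```

View pics/v2.png

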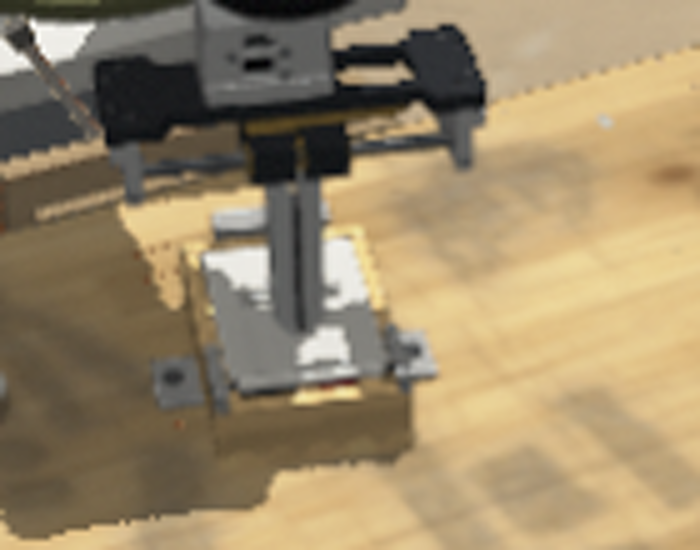

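The flap is flat, with its free edge near x=-54 mm, clear of the lip. The fingers press at pixel (300,325), just hinge-side of the rib. Next I push the rib.

>>> step_arm --plan '[{"dx":0.02,"dy":0,"dz":0.005,"rx":0,"ry":0,"rz":0,"claw":1},{"dx":0.03,"dy":0,"dz":0,"rx":0,"ry":0,"rz":0,"claw":1},{"dx":0.03,"dy":0,"dz":0,"rx":0,"ry":0,"rz":0,"claw":1},{"dx":0.03,"dy":0,"dz":0,"rx":0,"ry":0,"rz":0,"claw":1},{"dx":0.03,"dy":0,"dz":0,"rx":0,"ry":0,"rz":0,"claw":1},{"dx":0.03,"dy":0,"dz":0,"rx":0,"ry":0,"rz":0,"claw":1}]'

```text
time_s: 5.8
ee_pos: [0.526, -0.1028, 0.0599]
eef_rot: [3.142, 0.001, 2.843]
force: [2.4, -1.2, 6.0]
grip_width: 0.0003
grip_force: 2.7
```

```bash
python3 loc.py; python3 sl.py
```

```text
t 5.8 tip local mm [ 6.3  0.1 42.9] tool x,z local [-1.    -0.002 -0.001] [ 0.001  0.    -1.   ] F local [ 2.63 -0.46  5.97] w 0.00029370416410934676 q [-0.26  0.46  1.71  0.    0.97 -1.53]
slope rad 0.0016803935452348393 [-1.68039513e-03  4.35799242e+01] [-56.70541255 -35.85538459  38.39685284] [54.54519397 35.93902687 47.09673819]
rib x [-24.20281027 -19.56477875 -13.10411392] 22
```

>>> step_arm --plan '[{"dx":0.03,"dy":0,"dz":0,"rx":0,"ry":0,"rz":0,"claw":1},{"dx":0.03,"dy":0,"dz":0,"rx":0,"ry":0,"rz":0,"claw":1},{"dx":0.03,"dy":0,"dz":0,"rx":0,"ry":0,"rz":0,"claw":1},{"dx":0.03,"dy":0,"dz":0,"rx":0,"ry":0,"rz":0,"claw":1}]'

```text
time_s: 6.25
ee_pos: [0.5144, -0.0993, 0.0598]
eef_rot: [3.142, 0.001, 2.843]
force: [5.0, -1.6, 5.5]
grip_width: 0.0002
grip_force: 2.5
```

```bash
python3 loc.py; python3 sl.py
```

```text
t 6.25 tip local mm [-5.8  0.  42.8] tool x,z local [-1.    -0.002 -0.001] [ 0.001  0.    -1.   ] F local [5.28 0.01 5.51] w 0.0002060344828169318 q [-0.26  0.44  1.75 -0.    0.95 -1.53]
slope rad 0.0017075049545411827 [-1.70750661e-03  4.34507444e+01] [-56.71580665 -35.99097357  38.2652772 ] [53.63901585 35.99272234 46.94603654]
rib x [-26.81694631  -8.97688003   3.5683196 ] 44
```

Contact force on the rib is about 5 N. I push on until it hits the stop.

>>> step_arm --plan '[{"dx":0.02,"dy":0,"dz":0,"rx":0,"ry":0,"rz":0,"claw":1},{"dx":0.02,"dy":0,"dz":0,"rx":0,"ry":0,"rz":0,"claw":1},{"dx":0,"dy":0,"dz":0,"rx":0,"ry":0,"rz":0,"claw":1}]'

```text
time_s: 6.6
ee_pos: [0.513, -0.0988, 0.0607]
eef_rot: [3.141, 0.008, 2.843]
force: [18.4, -5.7, -1.4]
grip_width: 0.0003
grip_force: 9.6
```

```bash
python3 loc.py
```

```text
t 6.6 tip local mm [-7.2  0.  43.7] tool x,z local [-1.    -0.002 -0.008] [ 0.008  0.    -1.   ] F local [19.28 -0.04 -1.38] w 0.00030081021670642195 q [-0.26  0.43  1.75 -0.    0.95 -1.53]
```

Run:
```python
from h import *
a=viewer.camera("side");b=viewer.camera("top")
C=np.array([.520,-.101,0]);R=Ro.from_euler("z",-17.2,degrees=True).as_matrix()
for p in(a,b):
    L=((cloud(p).reshape(-1,3)-C)@R*1000)
    for lo,hi in((-36,-28),(28,36)):
        m=(L[:,1]>lo)&(L[:,1]<hi)&(abs(L[:,0])<80)&(L[:,2]>25)&(L[:,2]<60)
        s=L[m];s=s[np.argsort(s[:,0])]
        print([(int(x),round(float(np.median(s[abs(s[:,0]-x)<3][:,2])),1)) for x in range(-78,80,6) if (abs(s[:,0]-x)<3).any()])
i1=cv2.resize(a["img"][190:290,190:290,::-1],(400,400),interpolation=cv2.INTER_CUBIC);i2=cv2.resize(b["img"][165:265,290:390,::-1],(400,400),interpolation=cv2.INTER_CUBIC)
cv2.imwrite("pics/v3.png",np.hstack([i1,i2]))
```

```text
[(-72, 41.8), (-66, 45.1), (-60, 44.8), (-54, 44.9), (-48, 44.4), (-42, 43.9), (-36, 44.1), (-30, 44.3), (-24, 43.6), (-18, 43.5), (-12, 42.4), (-6, 43.2), (0, 43.0), (6, 43.6), (12, 43.3), (18, 43.7), (24, 43.0), (30, 43.1), (36, 43.6), (42, 45.0), (48, 43.1), (54, 41.2), (72, 34.9), (78, 27.9)]
[(-72, 43.2), (-66, 45.4), (-60, 43.7), (-54, 42.9), (-48, 44.0), (-42, 44.2), (-36, 45.8), (-30, 43.8), (-24, 43.3), (-18, 44.4), (-12, 45.1), (-6, 44.1), (0, 43.7), (6, 42.8), (12, 43.0), (18, 43.5), (24, 43.7), (30, 44.3), (36, 43.5), (42, 44.1), (48, 43.9), (54, 44.4), (72, 36.1), (78, 29.2)]
[]
[]
```

View pics/v3.png

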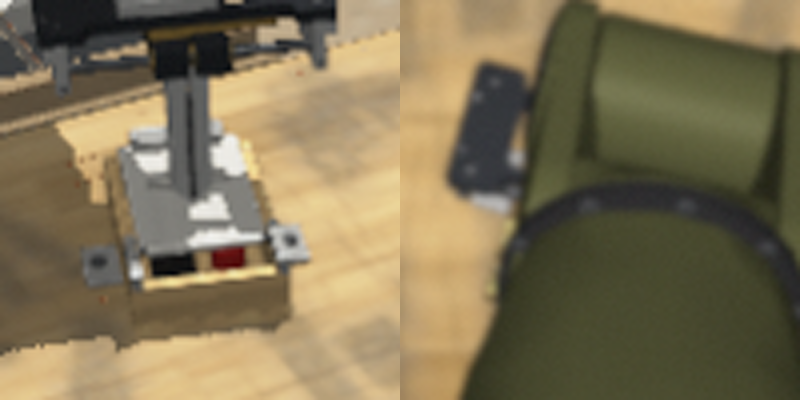

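The hinge-side gap shows the red and black contents near (200,262). The plate's outer edge strips reach x≈-72 mm, so the flap is home beneath the lip. I let go now.

>>> step_arm --plan '[{"dx":-0.03,"dy":0,"dz":0,"rx":0,"ry":0,"rz":0,"claw":1},{"dx":0,"dy":0,"dz":-0.02,"rx":0,"ry":0,"rz":0,"claw":1},{"dx":-0.02,"dy":0,"dz":-0.04,"rx":0,"ry":0,"rz":0,"claw":1},{"dx":-0.05,"dy":0,"dz":-0.2,"rx":0,"ry":0,"rz":0,"claw":1},{"dx":0,"dy":0,"dz":-0.3,"rx":0,"ry":0,"rz":0,"claw":1},{"dx":0,"dy":0,"dz":-0.4,"rx":0,"ry":0,"rz":0,"claw":1},{"dx":0,"dy":0,"dz":-0.3,"rx":0,"ry":0,"rz":0,"claw":1},{"dx":0,"dy":0,"dz":0,"rx":0,"ry":0,"rz":0,"claw":1}]'

```text
time_s: 7.5
ee_pos: [0.5207, -0.1011, 0.189]
eef_rot: [3.141, 0.004, 2.843]
force: [-0.3, -0.7, -0.6]
grip_width: 0.0006
grip_force: 0.0
```

```bash
python3 loc.py
python3 - <<'E'
from h import *
a=viewer.camera("side")
C=np.array([.520,-.101,0]);R=Ro.from_euler("z",-17.2,degrees=True).as_matrix()
L=((cloud(a).reshape(-1,3)-C)@R*1000)
m=(abs(L[:,1])<36)&(abs(L[:,1])>30)&(L[:,0]>-74)&(L[:,0]<60)&(L[:,2]>38)&(L[:,2]<80)
s=L[m];print([(int(x),round(float(np.median(s[abs(s[:,0]-x)<3][:,2])),1)) for x in range(-78,80,6) if (abs(s[:,0]-x)<3).any()])
cv2.imwrite("pics/v4.png",cv2.resize(a["img"][190:290,170:310,::-1],(700,500),interpolation=cv2.INTER_CUBIC))
E
```

```text
t 7.5 tip local mm [8.00e-01 1.00e-01 1.72e+02] tool x,z local [-1.    -0.002 -0.004] [ 0.004  0.    -1.   ] F local [-0.1  -0.8  -0.56] w 0.0006192470096929254 q [-0.26  0.28  1.62 -0.    1.23 -1.53]
[(-66, 48.8), (-60, 47.7), (-54, 46.9), (-48, 48.2), (-42, 47.3), (-36, 47.1), (-30, 47.3), (-24, 46.9), (-18, 47.1), (-12, 46.0), (-6, 46.8), (0, 44.7), (6, 46.9), (12, 46.1), (18, 44.4), (24, 44.8), (30, 45.3), (36, 44.3), (42, 43.5), (48, 43.5), (54, 44.7)]
```

View pics/v4.png

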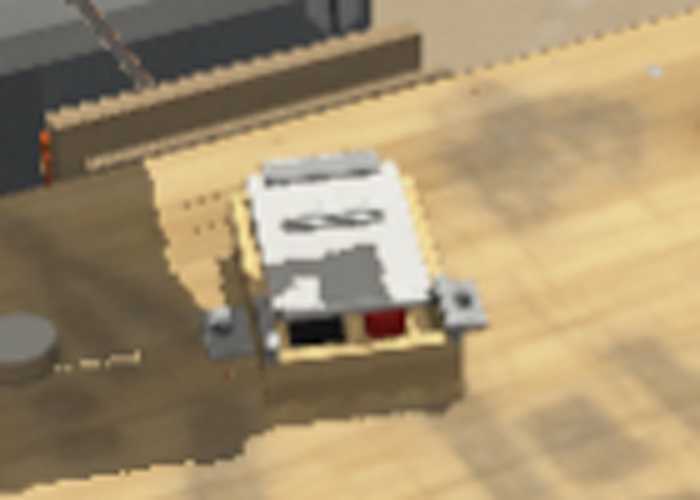

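The flap stays shut at about 0.045 rad, tucked under the lip at pixel (320,168). The arm is clear of it.

```bash
python3 -c "
from station import hand_in; print(hand_in())"
```

```text
the job is handed in; nothing more can be done
None
```

The flap is folded down and tucked home beneath the steel lip. It stayed shut at about 0.045 rad after I let go; the job is handed in at about 7.5 s, and no verdict was returned.

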